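# Line up the straightedge on the back of a dental cast

### The arm

A 6-joint arm with a two-finger parallel gripper is mounted at the origin on the work surface. World frame = base frame: x ahead of the robot, y to its left, z up, the work surface at z = 0. Lengths are in m, angles in rad, forces in N, time in s.
With the tool pointing down it reaches from about 0.35 to 0.775 m from the base axis. Payload 7.3 kg.
Tool frame: the origin (TCP) lies between the finger pads, 19 mm behind the fingertips; this is the grasp point; z points along the fingers, y is the line along which they close (so a half turn about z gives the same grasp; the last joint's range is limited). The gripper opens to 92 mm and grips with 3 to 60 N. Pads are 19 mm wide; open, the fingers measure 130 mm over their backs; the gripper's body (75 mm by 190 mm) begins 47 mm behind the grasp point.
Start: joints at [1.072, 0.342, 1.524, -0, 1.275, -0.146], TCP at [0.181, 0.493, 0.246] pointing down, gripper open.
Joint ranges: [-2.53, 2.53], [-0.77, 2.02], [0.04, 2.7], [-1, 4.14], [0.28, 2.66], [-3.11, 3.11]. Speed limits (rad/s): [2.57, 2.57, 3.14, 3.14, 3.14, 3.14].

### API

Orientations are given as a unit quaternion [w, x, y, z].
In Python, from rig import monitor, eyes, order gives the robot as it stands.
- The arm moves only by the shell command python3 -m creep 'ROWS' [FORCE]. ROWS is JSON, a list of rows, each an object of numbers: "dx", "dy", "dz": the shift along the tool's x, y, z in m; "roll": the turn about the tool's z in rad; "hand": the finger opening in m, from 0 to 0.0918. A call has exactly 10 rows; each row is the pose to reach, as a shift and turn from the pose commanded when the call began, along the tool's axes at that moment; what a row does not reach only later rows make up. A row lasts 1/8 s, in which the tool goes at most 62.5 mm and 10.7 degrees, less where a joint would pass 70% of its speed; a pose out of reach is approached as far as the arm can. A call with a gripper value outside its range is refused whole. The fingers move at their own pace and stop on an object; FORCE is the grip in N (left out, the last holds). Time passes only in rows, so rows that repeat a pose let the fingers close, or fill a call up. It gives the time, the measured TCP pose, the force, the opening and the grip force at its end, in the units of the state.
- monitor.read_state(): the state, without advancing time (a new reading comes with each control period).
- eyes.read_camera(name): name is "side" or "top" or "wrist"; returns (picture, depth): 400x640x3 uint8, blue, green, red; 400x640 float32, m along the optical axis (not along the pixel's ray), 0 where there is no reading.
- eyes.camera_params(name): a dict with "fx", "fy", "cx", "cy" (pixels), "dist" ([k1, k2, p1, p2, k3] as OpenCV has them; the pictures are not rectified), "world_from_camera" (4x4, takes a point from camera to world coordinates). Camera axes: x right, y down, z forward; pixel columns grow to the right and rows downward; lengths in m; the calibration is good to about 2 mm. A picture is of the moment at which its call begins: read the wrist's pose just before it. camera_params takes no time and is no camera call; for the wrist camera it gives the pose at the moment of the call.
- order.job_done(): hands the job in; it is judged then, once.
Trained networks look in the newest picture that a camera, given by its name, has taken for a name from the list of things; names that differ only in an ending like _2 or _b are one class to them, and where a whole thing is asked for, a point or a joint stands for the part that bears it (a point fixed in the world has none). Each returns a list of dicts, best first, with "score" (0 to 1); they miss things now and then, are a little off and sometimes report something else, mostly with a low value. They report only what shows in the picture. A call takes as long as a camera call. They do not tell look-alikes from the thing itself.
- eyes.boxes_of(camera, thing): "position" ([x, y, z] in m, in world coordinates, good to about 4 mm: the middle of the surface that is visible of it).
- eyes.trace(camera, thing): "pixels" (400x640 bool, what is visible of it).
- eyes.landmark_of(camera, thing): "position" ([x, y, z] in m, in world coordinates, good to about 4 mm: a listed point, or the origin of a listed thing).
The state is a dict: "clock": time; "qpos": joint angles; "qd": joint speeds; "effort": joint torques, N m; "tool_pos": TCP position; "ee_rot": TCP orientation; "contact_force": force on the tool from outside, world axes, zero at the start; "ft_torque": the same for the moment, N m; "finger_gap": opening from 0.0 (shut) to 1.0 (fully open); "grip_force": force on a finger pad.
Only numpy, scipy, OpenCV 4.12 (cv2) and the standard library are available. Lean on these libraries where they do the work, as an engineer would, in place of code of your own. Each camera call takes 0.05 s, during which the arm holds its last target. There are 200 camera calls.

### The job

Turn the knob on the sloping console of the swivel stage until its white pointer line stands at the one long mark of its dial; this swings round the dental cast on the turntable. Then lay the long steel straightedge (the one with the black grip block) flat on the turntable with one long edge flush against the cast's flat back, roughly centred on it, gently, without knocking or pressing hard on cast or turntable, and let go. Leave the knob at its mark and all the other things on the bench where they are.

Things in the scene. Friction and masses are not known exactly. Their poses are not given: they have to be found in the camera images.
- knob (a joint): Angle of the black bar knob (rad), clockwise as seen looking onto the console. 0: white pointer line straight up the slope, away from the robot; 2.0: at the long mark (12 marks, 30 degrees apart, one of them long). Stiff, stays where left, and drives the turntable: 1 rad of knob turns it 0.5 rad clockwise from above.
- knob_grip (a point): On the knob's axis, 26 mm above the console's face; turns with the knob: x along the grip bar to its pointer end, z along the axis out of the face (32 degrees from vertical, leaning towards the robot). Grip bar 40 mm long, 12 mm thick, 6 to 38 mm above the face, on a skirt 44 mm across. Face 130 mm wide, 107 mm long up the slope.
- stage: Swivel stage, fixed to the bench: white square base 210 x 210 mm, 68 mm high, with the sloping console on its front (-x) side, reaching to 195 mm from the origin. Origin: on the bench, on the turntable's axis; the knob's axis meets the console at x = -150 mm, z = 36 mm. The aluminium turntable on it is 190 mm across, its top 84 mm above the bench.
- model: The turntable with the dental cast (yellow stone base, white plaster arch with teeth) screwed onto it. Cast: 66 mm wide, 69 mm deep, 35 mm high. Origin: middle of the lower edge of the cast's flat back, on the turntable's top and axis. x points from the back into the cast, y along the back, z up. The back is flat: 66 mm wide up to 18 mm high, 60 mm wide above.
- rule: Long steel straightedge, 160 mm long (its x), 44 mm wide (y), 8 mm thick, both long edges alike, with a black grip block in the middle of its top: 30 mm along x, 18 mm along y, from 8 to 42 mm above the underside. Origin: centre of the underside. Mass about 0.25 kg.
- case: Bystander: small white plastic box with translucent lid, 87 x 62 mm, 34 mm high. Origin: centre of its underside.
- jar: Bystander: small jar, 50 mm across, 58 mm high, close beside the straightedge. Origin: centre of its underside.
- bottle: Bystander: tall bottle, 56 mm across, 165 mm high. Origin: centre of its underside.
- bowl: Bystander: green mixing bowl, 84 mm across, 50 mm high. Origin: centre of its underside.
- cast2: Bystander: spare loose dental cast, same shape as the one on the turntable, 69 mm deep, 66 mm wide, 35 mm high. Origin: lower edge of its flat back.
- short_rule: Bystander: short plain flat steel rule without a grip, 110 x 26 x 6 mm. Origin: centre of its underside.
- spatula: Bystander: spatula lying flat, 170 mm long along its x. Origin: centre of its underside.
- handpiece: Bystander: blue handpiece lying on a rubber foot, 125 mm long along its x, 26 mm thick. Origin: centre of its underside.
Things that resemble listed ones, but are neither listed nor needed, are in the scene too. Leave any red look-alike of the rule alone.

How it is judged:
On the way, in this order (a step that is already met when the one before it is completed fails the run):
1. the knob stands at the long mark (2.0 rad, within 0.1 rad), let go, the TCP over 40 mm from the knob's grip point (value of joint knob between 1.9 and 2.1 rad and distance between the grasp point and knob_grip above 0.04 m), for 0.2 s.
2. with the knob still at its mark, the straightedge lies flat on the turntable, flush against the cast's back, let go (value of joint knob between 1.9 and 2.1 rad and x of rule in the frame of model between -0.0242 and -0.0205 m and y of rule in the frame of model between -0.025 and 0.025 m and z of rule in the frame of model between -0.003 and 0.003 m and angle between the x axis of rule and the y axis of model, either way round below 0.035 rad and angle between rule's own z axis and vertical below 0.05 rad and linear speed of rule below 0.01 m/s and contact force between the fingers and rule below 0.1 N), for 0.2 s.
At the end, for the whole second after the job is handed in: The knob is within 0.1 rad of the long mark (2.0 rad). The straightedge lies flat on the turntable (tilt under 0.05 rad, height within 3 mm), one long edge against the cast's back: gap under about 2 mm, parallel within 0.035 rad, its middle within 25 mm of the back's middle; released and at rest (all of step 2); the robot touches nothing.
It fails at once if the cast or its turntable is pressed or struck with more than 50 N (contact force between model and anything else above 50 N).
It fails at once if a bystander is shifted by more than 25 mm (distance of any of case, jar, bottle, bowl, cast2, short_rule, spatula, handpiece from where it was at the start of the episode above 0.025 m).
It also fails if it takes over 72 s, if anything falls off the work surface, if the arm or the gripper's body presses on something with over 40 N, if the wrist force passes 120 N, or if a joint passes its speed limit or range.

## Working session

There is one attempt and no reset: what is moved stays moved. The work goes in short steps, Python scripts to look and compute and a shell command to move; the robot and the scene stay as the last step left them, time stands still between calls to the robot, and variables do not carry over. Pictures are saved under pics/ and viewed, at most 12 in all, crops included, and the job is handed in when it is done.

```bash
ls; mkdir -p pics; python3 - <<'E'
from rig import monitor, eyes
import cv2,numpy as np
s=monitor.read_state();print(s)
for c in("top","side"):
    p,d=eyes.read_camera(c);cv2.imwrite(f"pics/{c}0.png",p)
    k=eyes.camera_params(c);print(c,k["fx"],np.round(k["dist"],3),np.round(k["world_from_camera"],3).tolist())
    for t in["stage","knob_grip","model","rule","jar","case","bottle","bowl","cast2","short_rule","spatula","handpiece"]:
        print(c,t,[(round(o["score"],2),np.round(o["position"],3).tolist()) for o in eyes.landmark_of(c,t)][:3])
E
```

```text
pics
{'clock': 0.0, 'qpos': array([ 1.07199311e+00,  3.42744604e-01,  1.52504203e+00, -1.53579100e-05,
        1.27538221e+00, -1.45986288e-01]), 'qd': array([ 5.33122591e-04,  1.41860406e-03,  2.55673287e-03, -2.20695904e-03,
        5.58556228e-05, -5.57019139e-04]), 'effort': array([ 1.43745830e-03, -4.31231368e+01, -2.44228417e+01,  7.18742958e-02,
        5.57643129e-02, -1.11974286e-04]), 'tool_pos': array([0.18120005, 0.4923282 , 0.24482485]), 'ee_rot': array([-2.42733316e-04,  1.75492656e-01,  9.84480425e-01, -7.49819995e-04]), 'contact_force': array([ 0.93481092,  0.59754552, -0.9128283 ]), 'ft_torque': array([-0.07029545,  0.00273585, -0.00068057]), 'grip_force': 0.0, 'finger_gap': 0.9987531682644776}
top 416.0680208098485 [0.02 0.   0.   0.   0.  ] [[-0.008, -0.995, 0.095, 0.39], [-1.0, 0.007, -0.009, 0.004], [0.008, -0.095, -0.995, 1.476], [0.0, 0.0, 0.0, 1.0]]
top stage [(0.8, [0.66, 0.002, 0.002])]
top knob_grip [(0.49, [0.499, 0.046, 0.059])]
top model [(0.79, [0.656, -0.002, 0.078]), (0.17, [0.511, 0.304, 0.0])]
top rule [(0.93, [0.512, 0.303, -0.001]), (0.92, [0.318,
[... 651 characters left out ...]
7, [0.659, 0.002, 0.001]), (0.6, [0.495, 0.499, 0.002])]
side knob_grip [(0.52, [0.502, 0.05, 0.057])]
side model [(0.88, [0.661, -0.001, 0.084]), (0.7, [0.659, 0.445, -0.004])]
side rule [(0.87, [0.316, 0.377, -0.002]), (0.69, [0.343, -0.068, -0.0]), (0.61, [0.516, 0.306, 0.003])]
side jar [(0.67, [0.513, 0.384, 0.001])]
side case [(0.89, [0.492, -0.31, -0.001])]
side bottle [(0.68, [0.723, 0.247, -0.001])]
side bowl [(0.6, [0.745, -0.236, -0.002])]
side cast2 [(0.72, [0.497, 0.503, 0.003])]
side short_rule [(0.52, [0.662, 0.45, -0.004])]
side spatula [(0.65, [0.622, -0.464, 0.0]), (0.31, [0.491, -0.316, 0.001])]
side handpiece [(0.55, [0.422, -0.503, -0.004]), (0.44, [0.726, 0.244, -0.0])]
```

View pics/top0.png

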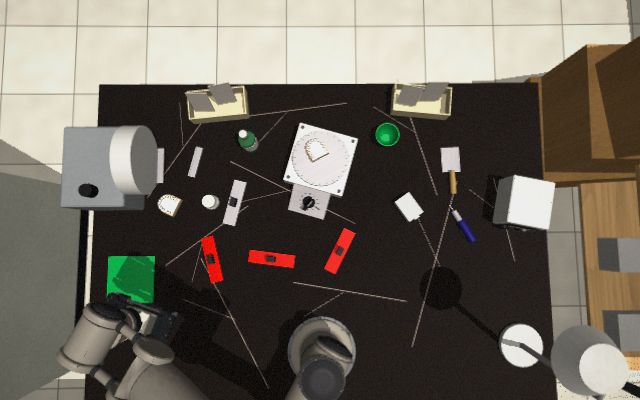

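View pics/side0.png

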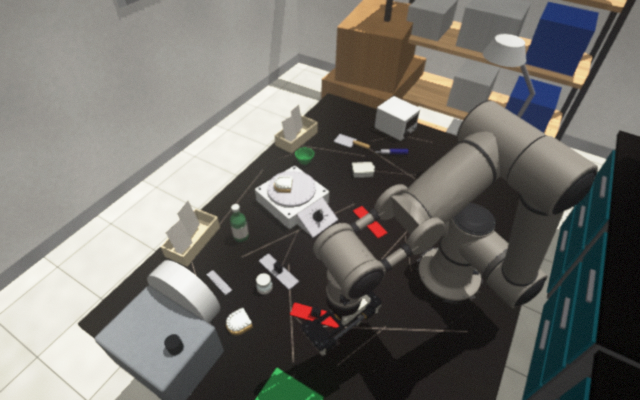

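The top view shows the steel straightedge with its grip at (234,202). Look-alikes are the red ones at (211,259), (271,259) and (340,250), plus the plain short rule at (195,161) and other bars. By its description the target is the grey one with the black grip at (234,202), next to the jar at (210,201). The knob is at (309,202) and the cast on the turntable at (316,150).

```bash
cat > h.py <<'E'
from rig import monitor, eyes
import cv2,numpy as np
from scipy.spatial.transform import Rotation as R
def rot(s): return R.from_quat(np.roll(s["ee_rot"],-1)).as_matrix()
def st():
    s=monitor.read_state();M=rot(s)
    print("t",round(s["clock"],2),"tcp",np.round(s["tool_pos"],4),"yaw(y-axis)",round(float(np.arctan2(M[1,1],M[0,1])),3),"xaxis",np.round(M[:,0],3),"F",np.round(s["contact_force"],1),"gap",round(s["finger_gap"]*.0918,4),"grip",round(s["grip_force"],1),"q6",round(s["qpos"][5],2),"q",np.round(s["qpos"],2));return s,M
def go(target):  # world target -> tool shift
    s,M=st();d=M.T@(np.array(target)-s["tool_pos"]);print("shift tool",np.round(d,4));return d
def proj(c,P,k=None):
    k=k or eyes.camera_params(c);T=np.linalg.inv(k["world_from_camera"])
    K=np.array([[k["fx"],0,k["cx"]],[0,k["fy"],k["cy"]],[0,0,1]])
    return cv2.projectPoints(np.float64(P).reshape(-1,1,3),cv2.Rodrigues(T[:3,:3])[0],T[:3,3],K,np.float64(k["dist"]))[0].reshape(-1,2)
def onplane(uv,k,n,p0):  # pixels -> points on plane
    K=np.array([[k["fx"],0,k["cx"]],[0,k["fy"],k["cy"]],[0,0,1]]);W=np.array(k["world_from_camera"])
    r=cv2.undistortPoints(np.float64(uv).reshape(-1,1,2),K,np.float64(k["dist"])).reshape(-1,2)
    r=np.c_[r,np.ones(len(r))]@W[:3,:3].T;o=W[:3,3]
    t=((np.array(p0)-o)@n)/(r@n);return o+r*t[:,None]
E
python3 - <<'E'
from h import *
s,M=st()
k=eyes.camera_params("wrist");W=np.array(k["world_from_camera"]);print("cam in tool",np.round(M.T@(W[:3,3]-s["tool_pos"]),3),np.round(M.T@W[:3,:3],2).tolist(),k["fx"])
p,d=eyes.read_camera("top");k=eyes.camera_params("top")
for t,z in(("rule",.008),("stage",.068),("short_rule",.006)):
    for o in eyes.trace("top",t)[:1]:
        c=max(cv2.findContours(o["pixels"].astype(np.uint8),0,1)[0],key=cv2.contourArea)
        P=onplane(c.reshape(-1,2),k,np.array([0,0,1]),[0,0,z]);print(t,o["score"],[np.round(x,4) for x in cv2.minAreaRect(np.float32(P[:,:2]*1000))])
print(go([.40,.12,.33]))
cv2.imwrite("pics/top1.png",cv2.resize(p[100:250,180:380],(800,600),interpolation=cv2.INTER_CUBIC))
E
```

```text
t 1.3 tcp [0.1814 0.4927 0.2455] yaw(y-axis) 1.218 xaxis [-0.938  0.346  0.   ] F [ 0.6 -0.4  0.3] gap 0.0921 grip 0.0 q6 -0.15 q [ 1.07  0.34  1.52  0.    1.28 -0.15]
cam in tool [ 0.079  0.001 -0.139] [[0.0, -0.96, -0.29], [1.0, 0.0, -0.0], [0.0, -0.29, 0.96]] 302.36576311972686
rule 0.98 [array([341.3901, -65.0079]), array([ 42.3158, 154.2734]), np.float64(62.6926)]
stage 0.79 [array([612.1885,  12.3246]), array([213.4551, 305.7079]), np.float64(73.4599)]
short_rule 0.66 [array([657.8564, 445.2991]), array([ 31.7104, 111.1179]), np.float64(74.7261)]
t 1.5 tcp [0.1814 0.4927 0.2455] yaw(y-axis) 1.218 xaxis [-0.938  0.346 -0.   ] F [ 0.7  0.1 -0.6] gap 0.0916 grip 0.0 q6 -0.15 q [ 1.07  0.34  1.52  0.    1.28 -0.15]
shift tool [-0.3339 -0.2742 -0.0845]
[-0.33393274 -0.27415883 -0.08447317]
```

View pics/top1.png

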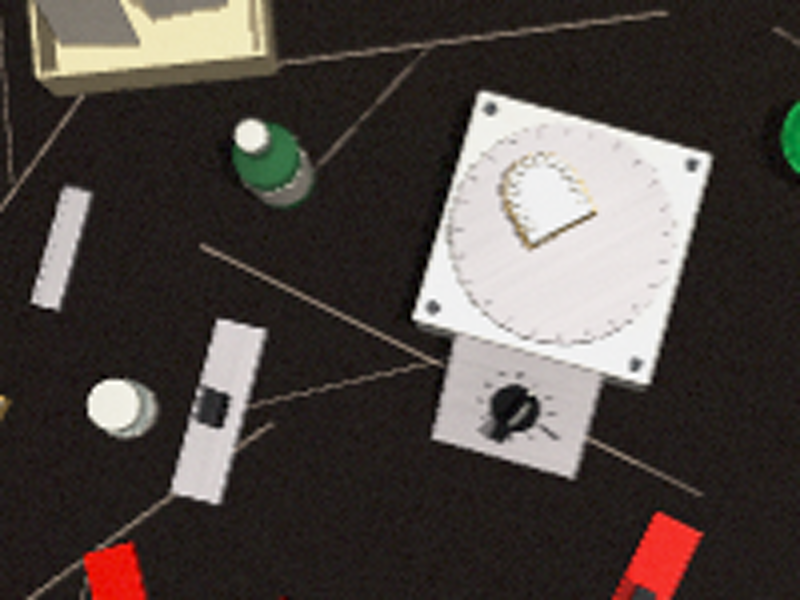

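```bash
python3 -c "
from h import *
go([.52,.045,.24])"
python3 -m creep '[{"dx":-0.04,"dy":-0.03,"dz":-0.02},{"dx":-0.09,"dy":-0.06,"dz":-0.02},{"dx":-0.14,"dy":-0.09,"dz":-0.02},{"dx":-0.19,"dy":-0.12,"dz":-0.02},{"dx":-0.24,"dy":-0.16,"dz":-0.01},{"dx":-0.29,"dy":-0.19,"dz":0},{"dx":-0.34,"dy":-0.22,"dz":0},{"dx":-0.39,"dy":-0.26,"dz":0},{"dx":-0.43,"dy":-0.29,"dz":0},{"dx":-0.472,"dy":-0.303,"dz":0}]'
python3 - <<'E'
from h import *
s,M=st();k=eyes.camera_params("wrist");p,d=eyes.read_camera("wrist")
np.savez("w1.npz",p=p,d=d,W=k["world_from_camera"]);cv2.imwrite("pics/w1.png",p)
for t in("knob_grip","stage","model"): print(t,[(round(o["score"],2),np.round(o["position"],4)) for o in eyes.landmark_of("wrist",t)][:2])
E
```

```text
t 1.5 tcp [0.1814 0.4927 0.2455] yaw(y-axis) 1.218 xaxis [-0.938  0.346 -0.   ] F [ 0.7  0.1 -0.6] gap 0.0916 grip 0.0 q6 -0.15 q [ 1.07  0.34  1.52  0.    1.28 -0.15]
shift tool [-0.4725 -0.3031  0.0055]
t 1.5 tcp [0.1814 0.4927 0.2455] yaw(y-axis) 1.218 xaxis [-0.938  0.346 -0.   ] F [ 0.7  0.1 -0.6] gap 0.0916 grip 0.0 q6 -0.15 q [ 1.07  0.34  1.52  0.    1.28 -0.15]
knob_grip []
stage []
model []invalid input
```

View pics/w1.png

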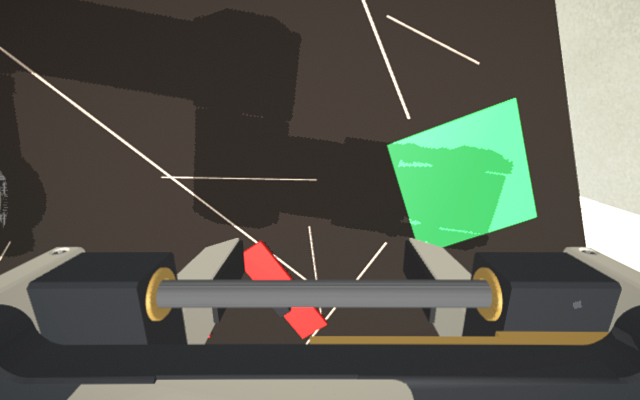

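```bash
python3 -m creep '[{"dx":-0.05,"dy":-0.03,"dz":-0.02,"roll":0,"hand":0.09},{"dx":-0.10,"dy":-0.06,"dz":-0.02,"roll":0,"hand":0.09},{"dx":-0.15,"dy":-0.09,"dz":-0.02,"roll":0,"hand":0.09},{"dx":-0.20,"dy":-0.12,"dz":-0.02,"roll":0,"hand":0.09},{"dx":-0.25,"dy":-0.15,"dz":-0.01,"roll":0,"hand":0.09},{"dx":-0.30,"dy":-0.18,"dz":-0.01,"roll":0,"hand":0.09},{"dx":-0.36,"dy":-0.21,"dz":0,"roll":0,"hand":0.09},{"dx":-0.42,"dy":-0.24,"dz":0,"roll":0,"hand":0.09},{"dx":-0.47,"dy":-0.27,"dz":0,"roll":0,"hand":0.09},{"dx":-0.525,"dy":-0.30,"dz":0,"roll":0,"hand":0.09}]' 20
python3 - <<'E'
from h import *
s,M=st();k=eyes.camera_params("wrist");p,d=eyes.read_camera("wrist")
np.savez("w1.npz",p=p,d=d,W=k["world_from_camera"]);cv2.imwrite("pics/w2.png",p)
for t in("knob_grip","stage","model"): print(t,[(round(o["score"],2),np.round(o["position"],4)) for o in eyes.landmark_of("wrist",t)][:2])
print(proj("wrist",[.502,.048,.058],k))
E
```

```text
clock: 2.95
tool_pos: [0.5677, 0.0323, 0.2456]
ee_rot: [0.0, 0.176, 0.984, 0.0]
contact_force: [0.9, 0.7, 0.5]
finger_gap: 0.984
grip_force: 0.0
t 2.95 tcp [0.5677 0.0323 0.2456] yaw(y-axis) 1.218 xaxis [-0.938  0.346 -0.   ] F [0.9 0.7 0.5] gap 0.0903 grip 0.0 q6 -1.3 q [-0.08  0.42  1.4   0.    1.32 -1.3 ]
knob_grip [(0.89, array([0.4995, 0.0433, 0.0578]))]
stage [(0.8, array([ 0.6604, -0.0039, -0.003 ]))]
model [(0.81, array([ 0.6572, -0.0021,  0.0852])), (0.27, array([ 0.4906, -0.3049,  0.0008]))]
[[315.10418845 125.03164473]]
```

View pics/w2.png

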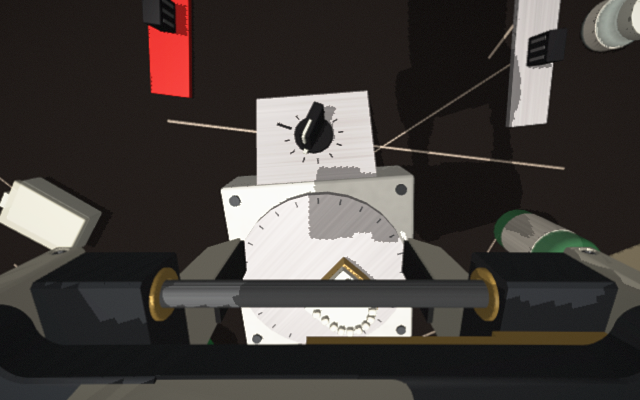

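The wrist view shows the knob at about (313,128). The bar runs from (316,105) to (304,150) with its white line on the up-slope half, and the long mark is at (284,125). I'll rectify this to read the angle.

```bash
cat >> h.py <<'E'
YAW=-0.2887;ORG=np.array([.660,.0005,0.])
def stage(P,org=ORG,yaw=YAW): return org+np.atleast_2d(P)@R.from_euler("z",yaw).as_matrix().T
A=np.deg2rad(32);EU=np.array([np.cos(A),0,np.sin(A)]);ER=np.array([0,-1.,0]);EN=np.array([-np.sin(A),0,np.cos(A)])
K0=np.array([-.150,0,.036])
def warp(p,k,h,n=400,span=.08):
    g=(np.arange(n)+.5)/n*span-span/2;r,u=np.meshgrid(g,-g)
    P=K0+h*EN+r[...,None]*ER+u[...,None]*EU
    uv=proj("wrist",stage(P.reshape(-1,3)),k).reshape(n,n,2).astype(np.float32)
    return cv2.remap(p,uv[...,0],uv[...,1],cv2.INTER_CUBIC)
E
python3 - <<'E'
from h import *
z=np.load("w1.npz");k=dict(eyes.camera_params("wrist"));k["world_from_camera"]=z["W"]
p=z["p"];cv2.imwrite("pics/k1.png",np.hstack([warp(p,k,.038),warp(p,k,0)]))
E
```

```text
(no output)
```

View pics/k1.png

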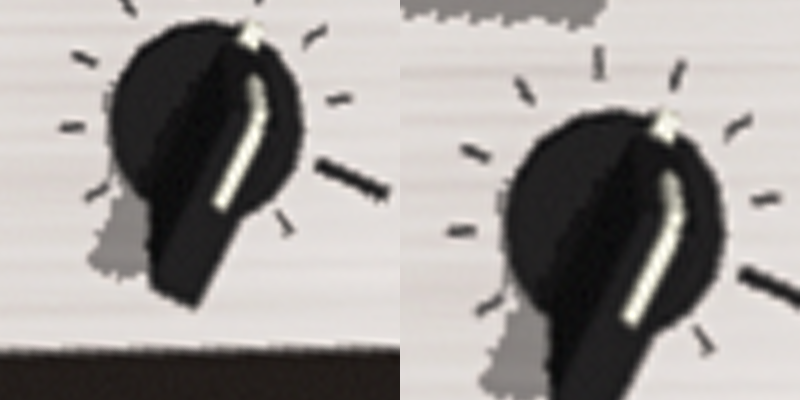

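The pointer reads about 0.45 rad, and the long mark sits at about 115°, as expected. I'll move over the knob with the closing axis across the bar.

```bash
python3 -m creep '[{"dx":0.02,"dy":-0.003,"dz":0,"roll":0.1,"hand":0.045},{"dx":0.05,"dy":-0.007,"dz":0.02,"roll":0.2,"hand":0.045},{"dx":0.069,"dy":-0.0103,"dz":0.06,"roll":0.326,"hand":0.045},{"dx":0.069,"dy":-0.0103,"dz":0.09,"roll":0.326,"hand":0.045},{"dx":0.069,"dy":-0.0103,"dz":0.11,"roll":0.326,"hand":0.045},{"dx":0.069,"dy":-0.0103,"dz":0.13,"roll":0.326,"hand":0.045},{"dx":0.069,"dy":-0.0103,"dz":0.145,"roll":0.326,"hand":0.045},{"dx":0.069,"dy":-0.0103,"dz":0.16,"roll":0.326,"hand":0.045},{"dx":0.069,"dy":-0.0103,"dz":0.1726,"roll":0.326,"hand":0.045},{"dx":0.069,"dy":-0.0103,"dz":0.1726,"roll":0.326,"hand":0.045}]' 40; python3 -c "
from h import *
go([.4995,.0465,.073])"
python3 -m creep '[{"dx":0,"dy":0,"dz":0,"roll":0,"hand":0.03},{"dx":0,"dy":0,"dz":0,"roll":0,"hand":0.02},{"dx":0,"dy":0,"dz":0,"roll":0,"hand":0.01},{"dx":0,"dy":0,"dz":0,"roll":0,"hand":0},{"dx":0,"dy":0,"dz":0,"roll":0,"hand":0},{"dx":0,"dy":0,"dz":0,"roll":0,"hand":0},{"dx":0,"dy":0,"dz":0,"roll":0,"hand":0},{"dx":0,"dy":0,"dz":0,"roll":0,"hand":0},{"dx":0,"dy":0,"dz":0,"roll":0,"hand":0},{"dx":0,"dy":0,"dz":0,"roll":0,"hand":0}]' 15
```

```text
clock: 4.4
tool_pos: [0.4978, 0.0484, 0.0721]
ee_rot: [-0.001, 0.333, 0.943, -0.0]
contact_force: [-0.2, 0.0, -0.8]
finger_gap: 0.491
grip_force: 0.0
t 4.4 tcp [0.4978 0.0484 0.0721] yaw(y-axis) 0.892 xaxis [-0.778  0.628  0.001] F [-0.2  0.  -0.8] gap 0.0451 grip 0.0 q6 -0.95 q [-0.06  0.51  1.81  0.    0.82 -0.95]
shift tool [-0.0026 -0.0004 -0.0009]
clock: 5.65
tool_pos: [0.4968, 0.0464, 0.0732]
ee_rot: [-0.001, 0.333, 0.943, -0.002]
contact_force: [-6.8, -10.8, 4.9]
finger_gap: 0.159
grip_force: 14.2
```

```bash
python3 -m creep '[{"dx":0,"dy":-0.002,"dz":0,"roll":0,"hand":0},{"dx":0,"dy":-0.002,"dz":0,"roll":0.1,"hand":0},{"dx":0,"dy":-0.002,"dz":0,"roll":0.2,"hand":0},{"dx":0,"dy":-0.002,"dz":0,"roll":0.3,"hand":0},{"dx":0,"dy":-0.002,"dz":0,"roll":0.4,"hand":0},{"dx":0,"dy":-0.002,"dz":0,"roll":0.5,"hand":0},{"dx":0,"dy":-0.002,"dz":0,"roll":0.6,"hand":0},{"dx":0,"dy":-0.002,"dz":0,"roll":0.7,"hand":0},{"dx":0,"dy":-0.002,"dz":0,"roll":0.8,"hand":0},{"dx":0,"dy":-0.002,"dz":0,"roll":0.8,"hand":0}]' 30
python3 - <<'E'
from h import *
s,M=st();print(s["ft_torque"])
p,d=eyes.read_camera("top");cv2.imwrite("pics/t2.png",cv2.resize(p[110:230,260:380],(600,600),interpolation=cv2.INTER_CUBIC))
E
```

```text
clock: 6.9
tool_pos: [0.4982, 0.048, 0.0746]
ee_rot: [0.001, 0.674, 0.739, 0.002]
contact_force: [-2.6, 6.5, 10.5]
finger_gap: 0.179
grip_force: 32.6
t 6.9 tcp [0.4982 0.048  0.0746] yaw(y-axis) 0.091 xaxis [-0.091  0.996  0.001] F [-2.6  6.5 10.5] gap 0.0165 grip 32.6 q6 -0.15 q [-0.06  0.51  1.81  0.    0.82 -0.15]
[ 1.24512814 -0.04959576  0.18729475]
```

View pics/t2.png

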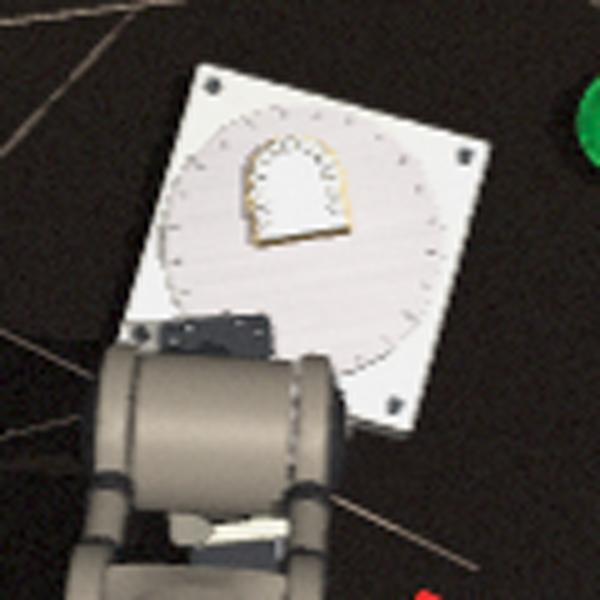

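The cast has turned clockwise with the knob; its back edge now runs (255,245)–(350,230) in the crop. I'll continue.

```bash
python3 -m creep '[{"dx":0,"dy":0,"dz":0,"roll":0.1,"hand":0},{"dx":0,"dy":0,"dz":0,"roll":0.2,"hand":0},{"dx":0,"dy":0,"dz":0,"roll":0.3,"hand":0},{"dx":0,"dy":0,"dz":0,"roll":0.4,"hand":0},{"dx":0,"dy":0,"dz":0,"roll":0.5,"hand":0},{"dx":0,"dy":0,"dz":0,"roll":0.6,"hand":0},{"dx":0,"dy":0,"dz":0,"roll":0.7,"hand":0},{"dx":0,"dy":0,"dz":0,"roll":0.8,"hand":0},{"dx":0,"dy":0,"dz":0,"roll":0.88,"hand":0},{"dx":0,"dy":0,"dz":0,"roll":0.88,"hand":0}]' 30
python3 - <<'E'
from h import *
s,M=st();print(s["ft_torque"])
E
python3 -m creep '[{"dx":0,"dy":0,"dz":0,"roll":0,"hand":0.04},{"dx":0,"dy":0,"dz":0,"roll":0,"hand":0.04},{"dx":0,"dy":0,"dz":0,"roll":0,"hand":0.04},{"dx":0,"dy":0,"dz":-0.02,"roll":0,"hand":0.04},{"dx":0,"dy":0,"dz":-0.05,"roll":0,"hand":0.04},{"dx":0,"dy":0,"dz":-0.1,"roll":-0.15,"hand":0.04},{"dx":0,"dy":0.01,"dz":-0.14,"roll":-0.3,"hand":0.04},{"dx":-0.03,"dy":0.03,"dz":-0.17,"roll":-0.45,"hand":0.04},{"dx":-0.05,"dy":0.05,"dz":-0.17,"roll":-0.6,"hand":0.04},{"dx":-0.05,"dy":0.05,"dz":-0.17,"roll":-0.75,"hand":0.04}]'
python3 - <<'E'
from h import *
s,M=st();k=eyes.camera_params("wrist");p,d=eyes.read_camera("wrist")
np.savez("w2.npz",p=p,d=d,W=k["world_from_camera"]);cv2.imwrite("pics/k2.png",np.hstack([warp(p,k,.038),warp(p,k,0)]))
print(proj("wrist",stage([[0,0,.084],[-.1638,0,.058]]),k))
cv2.imwrite("pics/w3.png",p)
E
```

```text
clock: 8.2
tool_pos: [0.4998, 0.0467, 0.0761]
ee_rot: [0.002, 0.924, 0.381, 0.004]
contact_force: [-2.4, 0.8, 21.3]
finger_gap: 0.176
grip_force: 31.5
t 8.2 tcp [0.4998 0.0467 0.0761] yaw(y-axis) -0.788 xaxis [0.709 0.705 0.005] F [-2.4  0.8 21.3] gap 0.0161 grip 31.5 q6 0.73 q [-0.06  0.51  1.81  0.    0.82  0.73]
[-0.13844562  0.09436116  0.16087981]
clock: 9.45
tool_pos: [0.4967, -0.0256, 0.2429]
ee_rot: [0.0, 0.72, 0.694, -0.0]
contact_force: [-0.6, 0.3, 0.5]
finger_gap: 0.437
grip_force: 0.0
t 9.45 tcp [ 0.4967 -0.0256  0.2429] yaw(y-axis) -0.035 xaxis [ 0.035  0.999 -0.   ] F [-0.6  0.3  0.5] gap 0.0401 grip 0.0 q6 -0.17 q [-0.21  0.29  1.6  -0.    1.25 -0.17]
[[488.92381554 163.25249675]
 [327.60118779 119.57303291]]
```

View pics/k2.png

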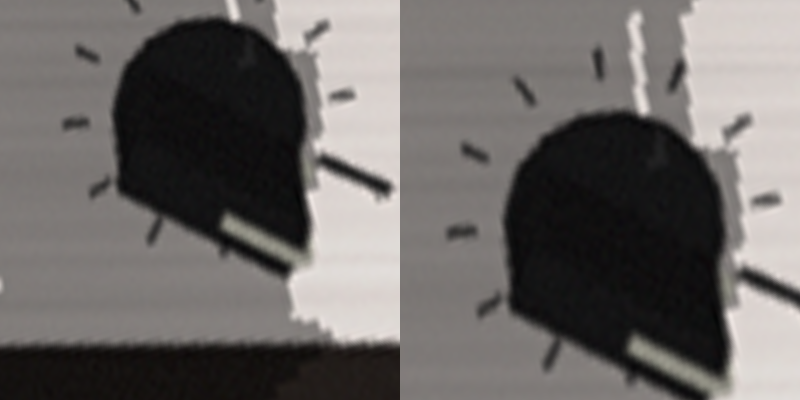

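The rectified view shows the white pointer line from (222,222) to (310,262). That is 114.4°, parallel to the long mark, so θ ≈ 2.0. Next I'll measure the cast's back and the rule from depth.

```bash
cat >> h.py <<'E'
def cloud(k,d,uv=None):
    v,u=np.nonzero(d>0) if uv is None else uv
    K=np.array([[k["fx"],0,k["cx"]],[0,k["fy"],k["cy"]],[0,0,1]]);W=np.array(k["world_from_camera"])
    r=cv2.undistortPoints(np.c_[u,v].astype(float).reshape(-1,1,2),K,np.float64(k["dist"])).reshape(-1,2)
    return np.c_[r,np.ones(len(r))]*d[v,u][:,None]@W[:3,:3].T+W[:3,3]
def back(k,d,c=(.66,0),z0=.09,z1=.115):
    P=cloud(k,d);P=P[(np.hypot(P[:,0]-c[0],P[:,1]-c[1])<.045)&(P[:,2]>z0)&(P[:,2]<z1)]
    rng=np.random.default_rng(0);best=None
    for _ in range(400):   # RANSAC vertical plane (line in xy)
        a,b=P[rng.choice(len(P),2,False),:2];n=np.array([b[1]-a[1],a[0]-b[0]]);l=np.hypot(*n)
        if l<.02: continue
        m=abs((P[:,:2]-a)@(n/l))<.0012
        if best is None or m.sum()>best.sum(): best=m
    Q=P[best];m=Q[:,:2].mean(0);t=np.linalg.svd(Q[:,:2]-m)[2][0];t*=np.sign(t[1])
    s=(Q[:,:2]-m)@t;lo,hi=np.percentile(s,[.5,99.5]);mid=m+t*(lo+hi)/2
    print("back n",len(Q),"of",len(P),"y heading",round(float(np.arctan2(t[1],t[0])),4),"mid",np.round(mid,4),"width",round(hi-lo,4),"rms",(Q[:,:2]-m)@np.array([-t[1],t[0]])@((Q[:,:2]-m)@np.array([-t[1],t[0]]))/len(Q))
    return mid,t
E
python3 - <<'E'
from h import *
z=np.load("w2.npz");k=dict(eyes.camera_params("wrist"));k["world_from_camera"]=z["W"]
back(k,z["d"])
P=cloud(k,z["d"]);m=(np.hypot(P[:,0]-.6,P[:,1])<.03);print("table z",np.median(P[m,2]))
p,d=eyes.read_camera("top");kt=eyes.camera_params("top");back(kt,d)
P=cloud(kt,d);m=(np.hypot(P[:,0]-.6,P[:,1])<.02);print("table z top",np.median(P[m,2]))
o=[o for o in eyes.trace("top","rule")]
for q in o:
    c=max(cv2.findContours(q["pixels"].astype(np.uint8),0,1)[0],key=cv2.contourArea)
    X=onplane(c.reshape(-1,2),kt,np.array([0,0,1]),[0,0,.008]);(cx,cy),wh,a=cv2.minAreaRect(np.float32(X[:,:2]*1000));b=cv2.boxPoints(((cx,cy),wh,a))
    e=max((b[1]-b[0],b[2]-b[1]),key=np.linalg.norm);print(q["score"],cx,cy,wh,"heading",np.arctan2(e[1],e[0]))
go([.44,.30,.25])
E
```

```text
back n 998 of 3858 y heading 1.2693 mid [ 0.6574 -0.0007] width 0.0646 rms 2.1651427610038185e-07
table z 0.2988402955177959
back n 28 of 235 y heading 1.2873 mid [6.562e-01 2.000e-04] width 0.0617 rms 4.349443966515315e-07
table z top 0.33186346606004036
0.95 315.68157958984375 378.5185241699219 (157.2748565673828, 48.72411346435547) heading 0.23576115
0.92 316.87738037109375 181.47398376464844 (141.76605224609375, 43.17279052734375) heading 1.4277757
0.84 511.93048095703125 304.0152587890625 (47.11014938354492, 164.29335021972656) heading -0.24007583
0.62 375.27093505859375 -64.86023712158203 (14.093950271606445, 28.18007469177246) heading -0.4764652
t 9.6 tcp [ 0.4966 -0.024   0.2425] yaw(y-axis) -0.041 xaxis [0.041 0.999 0.   ] F [-0.2  0.4 -0.8] gap 0.0402 grip 0.0 q6 -0.16 q [-0.2   0.29  1.6   0.    1.25 -0.16]
shift tool [ 0.3215 -0.0699 -0.0073]
```

```bash
python3 -m creep '[{"dx":0.04,"dy":0,"dz":0,"roll":0.05,"hand":0.06},{"dx":0.09,"dy":0,"dz":0,"roll":0.1,"hand":0.06},{"dx":0.14,"dy":0,"dz":0,"roll":0.15,"hand":0.06},{"dx":0.19,"dy":-0.003,"dz":0.01,"roll":0.2,"hand":0.06},{"dx":0.23,"dy":-0.005,"dz":0.025,"roll":0.2,"hand":0.06},{"dx":0.259,"dy":-0.007,"dz":0.0425,"roll":0.2,"hand":0.06},{"dx":0.259,"dy":-0.007,"dz":0.0425,"roll":0.2,"hand":0.06},{"dx":0.259,"dy":-0.007,"dz":0.0425,"roll":0.2,"hand":0.06},{"dx":0.259,"dy":-0.007,"dz":0.0425,"roll":0.2,"hand":0.06},{"dx":0.259,"dy":-0.007,"dz":0.0425,"roll":0.2,"hand":0.06}]'
cat > rule.py <<'E'
from h import *
s,M=st();k=eyes.camera_params("wrist");p,d=eyes.read_camera("wrist")
for q in eyes.trace("wrist","rule")[:3]:
    m=q["pixels"]&(d>0);P=cloud(k,d,np.nonzero(m))
    lo=P[(P[:,2]>.002)&(P[:,2]<.016)];hi=P[(P[:,2]>.036)&(P[:,2]<.05)]
    for n,Q in(("plate",lo),("block",hi)):
        if len(Q)<30: print(n,len(Q));continue
        (cx,cy),wh,a=cv2.minAreaRect(np.float32(Q[:,:2]*1000));b=cv2.boxPoints(((cx,cy),wh,a))
        e=max((b[1]-b[0],b[2]-b[1]),key=np.linalg.norm);print(round(q["score"],2),n,len(Q),round(cx,1),round(cy,1),np.round(wh,1),"z",np.round(np.median(Q[:,2]),4),"heading",round(float(np.arctan(e[1]/e[0])),4),"bgr",p[m].mean(0).round())
E
python3 rule.py
```

```text
clock: 10.85
tool_pos: [0.5001, 0.2344, 0.201]
ee_rot: [0.0, 0.787, 0.618, 0.0]
contact_force: [-0.0, 0.4, -0.8]
finger_gap: 0.653
grip_force: 0.0
t 10.85 tcp [0.5001 0.2344 0.201 ] yaw(y-axis) -0.24 xaxis [0.237 0.971 0.   ] F [-0.   0.4 -0.8] gap 0.0599 grip 0.0 q6 0.54 q [ 0.3   0.43  1.52 -0.    1.19  0.54]
0.95 plate 1813 323.8 222.5 [61.3 44.8] z 0.0075 heading 1.4258 bgr [ 85.  93. 243.]
block 0
0.81 plate 6318 316.5 380.5 [161.9  45.6] z 0.0075 heading 0.2478 bgr [ 56.  60. 206.]
0.81 block 787 316.6 380.8 [31.6 18.6] z 0.0413 heading 0.2311 bgr [ 56.  60. 206.]
0.78 plate 5809 513.6 305.2 [ 44.  159.7] z 0.0075 heading -0.252 bgr [225. 226. 229.]
0.78 block 608 513.8 305.2 [18.7 29.7] z 0.0413 heading -0.2575 bgr [225. 226. 229.]
```

The neutral-grey rule is at (0.5137, 0.3052) with heading -0.252. I'll descend and grip its block along its length, which keeps the fingers clear of the cast later.

```bash
python3 -m creep '[{"dx":0.03,"dy":-0.002,"dz":0,"roll":0.012,"hand":0.06},{"dx":0.06,"dy":-0.0036,"dz":0.02,"roll":0.012,"hand":0.06},{"dx":0.072,"dy":-0.0036,"dz":0.06,"roll":0.012,"hand":0.06},{"dx":0.072,"dy":-0.0036,"dz":0.09,"roll":0.012,"hand":0.06},{"dx":0.072,"dy":-0.0036,"dz":0.115,"roll":0.012,"hand":0.06},{"dx":0.072,"dy":-0.0036,"dz":0.135,"roll":0.012,"hand":0.06},{"dx":0.072,"dy":-0.0036,"dz":0.15,"roll":0.012,"hand":0.06},{"dx":0.072,"dy":-0.0036,"dz":0.16,"roll":0.012,"hand":0.06},{"dx":0.072,"dy":-0.0036,"dz":0.169,"roll":0.012,"hand":0.06},{"dx":0.072,"dy":-0.0036,"dz":0.169,"roll":0.012,"hand":0.06}]' 25
python3 -m creep '[{"dx":0,"dy":0,"dz":0,"roll":0,"hand":0.045},{"dx":0,"dy":0,"dz":0,"roll":0,"hand":0.035},{"dx":0,"dy":0,"dz":0,"roll":0,"hand":0.02},{"dx":0,"dy":0,"dz":0,"roll":0,"hand":0.01},{"dx":0,"dy":0,"dz":0,"roll":0,"hand":0.01},{"dx":0,"dy":0,"dz":0,"roll":0,"hand":0.01},{"dx":0,"dy":0,"dz":0,"roll":0,"hand":0.01},{"dx":0,"dy":0,"dz":-0.03,"roll":0,"hand":0.01},{"dx":0,"dy":0,"dz":-0.08,"roll":0,"hand":0.01},{"dx":0,"dy":0,"dz":-0.13,"roll":0,"hand":0.01}]' 25
python3 -c "
from h import *
st()"
```

```text
clock: 12.2
tool_pos: [0.513, 0.3058, 0.0311]
ee_rot: [-0.0, 0.79, 0.613, -0.0]
contact_force: [-0.2, 0.6, 0.2]
finger_gap: 0.654
grip_force: 0.0
clock: 13.45
tool_pos: [0.5123, 0.3056, 0.1615]
ee_rot: [-0.0, 0.79, 0.613, -0.001]
contact_force: [1.2, 0.5, -2.9]
finger_gap: 0.329
grip_force: 25.0
t 13.45 tcp [0.5123 0.3056 0.1615] yaw(y-axis) -0.25 xaxis [ 0.247  0.969 -0.002] F [ 1.2  0.5 -2.9] gap 0.0302 grip 25.0 q6 0.66 q [0.41 0.55 1.44 0.   1.16 0.66]
```

```bash
python3 -m creep '[{"dx":-0.01,"dy":0.007,"dz":-0.03,"roll":0,"hand":0.01},{"dx":-0.035,"dy":0.025,"dz":-0.03,"roll":-0.17,"hand":0.01},{"dx":-0.065,"dy":0.046,"dz":-0.03,"roll":-0.34,"hand":0.01},{"dx":-0.1,"dy":0.071,"dz":-0.03,"roll":-0.51,"hand":0.01},{"dx":-0.135,"dy":0.096,"dz":-0.03,"roll":-0.68,"hand":0.01},{"dx":-0.17,"dy":0.12,"dz":-0.03,"roll":-0.85,"hand":0.01},{"dx":-0.2,"dy":0.142,"dz":-0.03,"roll":-1.02,"hand":0.01},{"dx":-0.225,"dy":0.16,"dz":-0.03,"roll":-1.19,"hand":0.01},{"dx":-0.245,"dy":0.174,"dz":-0.03,"roll":-1.36,"hand":0.01},{"dx":-0.2595,"dy":0.1843,"dz":-0.03,"roll":-1.519,"hand":0.01}]'
python3 - <<'E'
from h import *
s,M=st();k=eyes.camera_params("wrist");p,d=eyes.read_camera("wrist");np.savez("w3.npz",p=p,d=d,W=k["world_from_camera"])
cv2.imwrite("pics/w4.png",p)
P=cloud(k,d)
v,u=np.nonzero(d>0)
print(back(k,d))
t=P[(np.hypot(P[:,0]-.60,P[:,1]-.016)<.03)];print("z near front",np.percentile(t[:,2],[5,25,50,75,95]) if len(t) else None)
for c in("top","side"):
    p,d=eyes.read_camera(c);cv2.imwrite(f"pics/{c}4.png",p);print(c,[(round(o["score"],2),np.round(o["position"],4)) for o in eyes.landmark_of(c,"model")][:1],[(round(o["score"],2),np.round(o["position"],4)) for o in eyes.landmark_of(c,"rule") if abs(o["position"][1])<.04])
E
```

```text
clock: 14.7
tool_pos: [0.6271, 0.0078, 0.19]
ee_rot: [-0.001, 0.148, 0.989, 0.0]
contact_force: [0.2, 0.5, -4.3]
finger_gap: 0.323
grip_force: 25.0
t 14.7 tcp [0.6271 0.0078 0.19  ] yaw(y-axis) 1.273 xaxis [-0.956  0.293  0.003] F [ 0.2  0.5 -4.3] gap 0.0297 grip 25.0 q6 -1.38 q [-0.11  0.57  1.3   0.    1.27 -1.38]
back n 75 of 99 y heading 1.3257 mid [ 0.7017 -0.0106] width 0.0287 rms 4.807425954135414e-07
(array([ 0.70173297, -0.01061746]), array([0.24267304, 0.97010814]))
z near front [0.08339983 0.208757   0.26011879 0.27533087 0.28203559]
top [(0.91, array([0.6585, 0.0013, 0.081 ]))] []
side [(0.74, array([ 0.6619, -0.0022,  0.0817]))] [(0.8, array([0.631 , 0.0119, 0.1592]))]
```

View pics/w4.png

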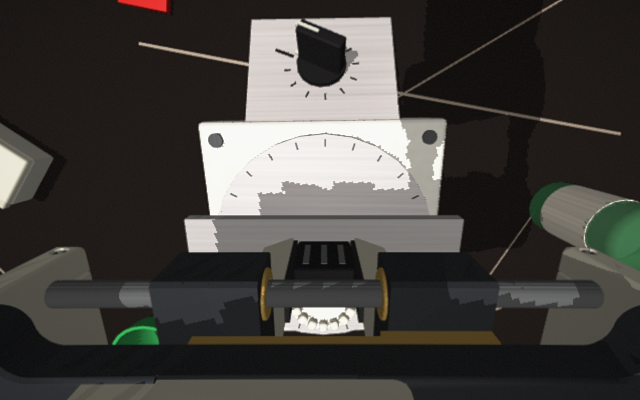

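The straightedge is level in the grip and parallel to the back, with the cast arch behind it at (325,318). The knob at (320,50) still points at the long mark at (285,52). I'll descend to a few mm above the turntable.

```bash
python3 -m creep '[{"dx":0,"dy":0.001,"dz":0.015,"roll":0,"hand":0.01},{"dx":0,"dy":0.001,"dz":0.03,"roll":0,"hand":0.01},{"dx":0,"dy":0.001,"dz":0.045,"roll":0,"hand":0.01},{"dx":0,"dy":0.001,"dz":0.055,"roll":0,"hand":0.01},{"dx":0,"dy":0.001,"dz":0.062,"roll":0,"hand":0.01},{"dx":0,"dy":0.001,"dz":0.067,"roll":0,"hand":0.01},{"dx":0,"dy":0.001,"dz":0.07,"roll":0,"hand":0.01},{"dx":0,"dy":0.001,"dz":0.072,"roll":0,"hand":0.01},{"dx":0,"dy":0.001,"dz":0.072,"roll":0,"hand":0.01},{"dx":0,"dy":0.001,"dz":0.072,"roll":0,"hand":0.01}]'
python3 -m creep '[{"dx":0,"dy":0,"dz":0.0005,"roll":0,"hand":0.01},{"dx":0,"dy":0,"dz":0.001,"roll":0,"hand":0.01},{"dx":0,"dy":0,"dz":0.0015,"roll":0,"hand":0.01},{"dx":0,"dy":0,"dz":0.002,"roll":0,"hand":0.01},{"dx":0,"dy":0,"dz":0.0024,"roll":0,"hand":0.01},{"dx":0,"dy":0,"dz":0.0028,"roll":0,"hand":0.01},{"dx":0,"dy":0,"dz":0.003,"roll":0,"hand":0.01},{"dx":0,"dy":0,"dz":0.003,"roll":0,"hand":0.01},{"dx":0,"dy":0,"dz":0.003,"roll":0,"hand":0.01},{"dx":0,"dy":0,"dz":0.003,"roll":0,"hand":0.01}]'
```

```text
clock: 16.3
tool_pos: [0.628, 0.0099, 0.1197]
ee_rot: [0.0, 0.15, 0.989, 0.0]
contact_force: [0.6, -1.1, -2.9]
finger_gap: 0.323
grip_force: 25.0
clock: 17.55
tool_pos: [0.6278, 0.0099, 0.1164]
ee_rot: [0.0, 0.15, 0.989, 0.0]
contact_force: [-0.2, 0.2, -2.5]
finger_gap: 0.326
grip_force: 25.0
```

```bash
python3 -m creep '[{"dx":-0.001,"dy":0,"dz":0,"roll":0,"hand":0.01},{"dx":-0.002,"dy":0,"dz":0,"roll":0,"hand":0.01},{"dx":-0.003,"dy":0,"dz":0,"roll":0,"hand":0.01},{"dx":-0.004,"dy":0,"dz":0,"roll":0,"hand":0.01},{"dx":-0.005,"dy":0,"dz":0,"roll":0,"hand":0.01},{"dx":-0.0055,"dy":0,"dz":0,"roll":0,"hand":0.01},{"dx":-0.006,"dy":0,"dz":0,"roll":0,"hand":0.01},{"dx":-0.0065,"dy":0,"dz":0,"roll":0,"hand":0.01},{"dx":-0.007,"dy":0,"dz":0,"roll":0,"hand":0.01},{"dx":-0.007,"dy":0,"dz":0,"roll":0,"hand":0.01}]'
python3 -m creep '[{"dx":-0.0003,"dy":0,"dz":0,"roll":0,"hand":0.01},{"dx":-0.0006,"dy":0,"dz":0,"roll":0,"hand":0.01},{"dx":-0.0009,"dy":0,"dz":0,"roll":0,"hand":0.01},{"dx":-0.0012,"dy":0,"dz":0,"roll":0,"hand":0.01},{"dx":-0.0015,"dy":0,"dz":0,"roll":0,"hand":0.01},{"dx":-0.0018,"dy":0,"dz":0,"roll":0,"hand":0.01},{"dx":-0.002,"dy":0,"dz":0,"roll":0,"hand":0.01},{"dx":-0.002,"dy":0,"dz":0,"roll":0,"hand":0.01},{"dx":-0.002,"dy":0,"dz":0,"roll":0,"hand":0.01},{"dx":-0.002,"dy":0,"dz":0,"roll":0,"hand":0.01}]'
```

```text
clock: 18.8
tool_pos: [0.6345, 0.0078, 0.1164]
ee_rot: [-0.0, 0.15, 0.989, 0.0]
contact_force: [0.3, -0.1, -2.4]
finger_gap: 0.324
grip_force: 25.0
clock: 20.05
tool_pos: [0.6356, 0.0075, 0.1162]
ee_rot: [-0.001, 0.15, 0.989, 0.0]
contact_force: [-5.6, 1.8, 0.3]
finger_gap: 0.327
grip_force: 25.0
```

Contact with the back at about 6 N. I'll lower gently while keeping contact.

```bash
python3 -m creep '[{"dx":0,"dy":0,"dz":0.0003,"roll":0,"hand":0.01},{"dx":0,"dy":0,"dz":0.0006,"roll":0,"hand":0.01},{"dx":0,"dy":0,"dz":0.0009,"roll":0,"hand":0.01},{"dx":0,"dy":0,"dz":0.0012,"roll":0,"hand":0.01},{"dx":0,"dy":0,"dz":0.0015,"roll":0,"hand":0.01},{"dx":0,"dy":0,"dz":0.0018,"roll":0,"hand":0.01},{"dx":0,"dy":0,"dz":0.002,"roll":0,"hand":0.01},{"dx":0,"dy":0,"dz":0.002,"roll":0,"hand":0.01},{"dx":0,"dy":0,"dz":0.002,"roll":0,"hand":0.01},{"dx":0,"dy":0,"dz":0.002,"roll":0,"hand":0.01}]'
```

```text
clock: 21.3
tool_pos: [0.6356, 0.0075, 0.1158]
ee_rot: [-0.001, 0.15, 0.989, 0.0]
contact_force: [-9.6, 2.6, 8.3]
finger_gap: 0.322
grip_force: 25.0
```

```bash
python3 -m creep '[{"dx":0,"dy":0,"dz":0,"roll":0,"hand":0.034},{"dx":0,"dy":0,"dz":0,"roll":0,"hand":0.038},{"dx":0,"dy":0,"dz":0,"roll":0,"hand":0.045},{"dx":0,"dy":0,"dz":0,"roll":0,"hand":0.045},{"dx":0,"dy":0,"dz":0,"roll":0,"hand":0.045},{"dx":0,"dy":0,"dz":-0.005,"roll":0,"hand":0.045},{"dx":0,"dy":0,"dz":-0.015,"roll":0,"hand":0.045},{"dx":0,"dy":0,"dz":-0.04,"roll":0,"hand":0.045},{"dx":-0.04,"dy":0,"dz":-0.09,"roll":0,"hand":0.045},{"dx":-0.08,"dy":0,"dz":-0.14,"roll":0,"hand":0.045}]'
python3 - <<'E'
from h import *
s,M=st();k=eyes.camera_params("wrist");p,d=eyes.read_camera("wrist");cv2.imwrite("pics/w5.png",p)
P=cloud(k,d);r=np.hypot(P[:,0]-.64,P[:,1])<.1
Q=P[r&(P[:,2]>.089)&(P[:,2]<.097)];t=np.array([.297,.955]);x=np.array([.955,-.297])
Q=Q[((Q[:,:2]-[.6566,.001])@x<.004)]
(cx,cy),wh,a=cv2.minAreaRect(np.float32(Q[:,:2]*1000));b=cv2.boxPoints(((cx,cy),wh,a));e=max((b[1]-b[0],b[2]-b[1]),key=np.linalg.norm)
print("plate",cx,cy,wh,"heading",np.arctan(e[1]/e[0]),"z",np.median(Q[:,2]),np.linalg.lstsq(np.c_[Q[:,:2],np.ones(len(Q))],Q[:,2],rcond=None)[0])
T=P[r&(P[:,2]<.0875)&(P[:,2]>.079)];print("turntable z",np.median(T[:,2]))
B=P[r&(P[:,2]>.1)&(P[:,2]<.117)];B=B[abs((B[:,:2]-[.6566,.001])@x)<.008]
c=np.polyfit((B[:,:2]-[.6566,.001])@t,(B[:,:2]-[.6566,.001])@x,1);print("back pts",len(B),"offset,slope",c[1],c[0])
C=np.array([cx,cy])/1000-[.6566,.001];print("rule in model x,y",C@x-c[1],C@t)
E
```

```text
clock: 22.55
tool_pos: [0.7114, -0.0161, 0.2548]
ee_rot: [0.0, 0.15, 0.989, 0.0]
contact_force: [1.3, 0.4, 0.9]
finger_gap: 0.494
grip_force: 0.0
t 22.55 tcp [ 0.7114 -0.0161  0.2548] yaw(y-axis) 1.269 xaxis [-0.955  0.297 -0.001] F [1.3 0.4 0.9] gap 0.0454 grip 0.0 q6 -1.4 q [-0.13  0.71  0.88  0.    1.55 -1.4 ]
plate 636.7474365234375 7.865516662597656 (159.82907104492188, 44.14417266845703) heading 1.2681718 z 0.09141812674653516 [-0.00060077 -0.00068931  0.0918076 ]
turntable z 0.0834594281033672
back pts 616 offset,slope 0.004024252739222081 -0.0004926789808990111
rule in model x,y -0.025022509308130773 0.0006603570602417
```

View pics/w5.png

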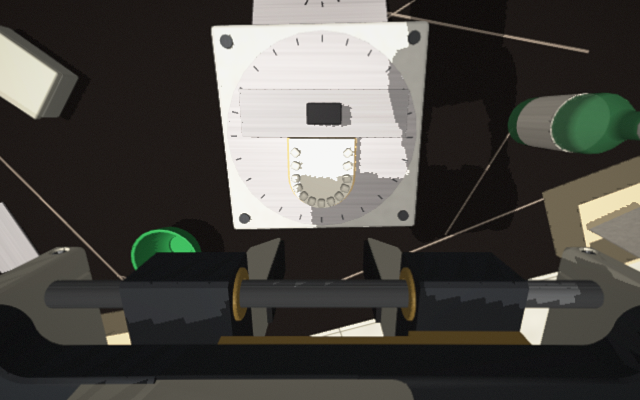

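The image shows the straightedge across (240–415, 88–137), centred, with the cast directly at its lower edge (288–355, 138). My back-point selection was loose, so I'll check the gap more strictly and re-read the knob.

```bash
python3 -m creep '[{"dx":0.02,"dy":0,"dz":0,"roll":0,"hand":0.045},{"dx":0.04,"dy":0,"dz":0,"roll":0,"hand":0.045},{"dx":0.06,"dy":0,"dz":0,"roll":0,"hand":0.045},{"dx":0.08,"dy":0,"dz":-0.02,"roll":0,"hand":0.045},{"dx":0.1,"dy":0,"dz":-0.04,"roll":0,"hand":0.045},{"dx":0.12,"dy":0,"dz":-0.04,"roll":0,"hand":0.045},{"dx":0.14,"dy":0,"dz":-0.04,"roll":0,"hand":0.045},{"dx":0.15,"dy":0,"dz":-0.04,"roll":0,"hand":0.045},{"dx":0.15,"dy":0,"dz":-0.04,"roll":0,"hand":0.045},{"dx":0.15,"dy":0,"dz":-0.04,"roll":0,"hand":0.045}]'
python3 - <<'E'
from h import *
s,M=st();x=np.array([.955,-.297]);t=np.array([.297,.955]);o=np.array([.6566,.001])
for c in("wrist","top"):
    k=eyes.camera_params(c);p,d=eyes.read_camera(c);P=cloud(k,d)
    X=(P[:,:2]-o)@x;Y=(P[:,:2]-o)@t
    f=(P[:,2]>.089)&(P[:,2]<.0945)&(abs(Y)<.085)&(X>-.06)&(X<.01)&(abs(abs(Y)-.055)<.018)
    b=(P[:,2]>.097)&(P[:,2]<.116)&(abs(Y)<.027)&(abs(X)<.012)
    print(c,"rule edges X",np.percentile(X[f],[.5,1,99,99.5]),f.sum(),"back X",np.percentile(X[b],[5,25,50,75]) if b.sum() else 0,b.sum())
    if b.sum()>50: m=b&(abs(X-np.percentile(X[b],25))<.0015);print("slope/offset",np.polyfit(Y[m],X[m],1))
    if f.sum(): print("z plate",np.median(P[f,2]))
    if c=="wrist": cv2.imwrite("pics/k3.png",np.hstack([warp(p,k,.038),warp(p,k,0)]));cv2.imwrite("pics/w6.png",p)
E
```

```text
clock: 23.85
tool_pos: [0.5683, 0.0283, 0.292]
ee_rot: [0.0, 0.15, 0.989, 0.0]
contact_force: [0.7, -0.1, 0.5]
finger_gap: 0.489
grip_force: 0.0
t 23.85 tcp [0.5683 0.0283 0.292 ] yaw(y-axis) 1.269 xaxis [-0.955  0.297 -0.001] F [ 0.7 -0.1  0.5] gap 0.0449 grip 0.0 q6 -1.35 q [-0.08  0.39  1.32 -0.    1.43 -1.35]
wrist rule edges X [-0.04369645 -0.0434577   0.00015818  0.00037682] 1243 back X [0.00044995 0.00094181 0.00298521 0.00734864] 614
slope/offset [0.00522319 0.00101573]
z plate 0.09129286175670343
top rule edges X [-0.00334047 -0.00333801 -0.0028551  -0.00285264] 2 back X [0.00621676 0.00738357 0.00884207 0.01040017] 3
z plate 0.09040943539178792
```

View pics/k3.png

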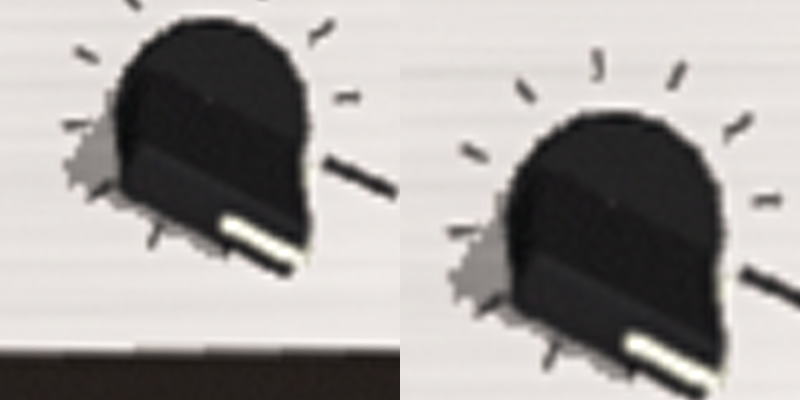

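The pointer line still runs (222,222)–(303,262), about 116°, parallel to the long mark. The gap to the back is under 1 mm and parallel within about 0.005 rad. The arm is clear, so I'm handing in.

```bash
python3 -c "
from rig import order
print(order.job_done())"
```

```text
the job is handed in; nothing more can be done
None
```

I turned the knob to the long mark (about 2.0 rad), laid the straightedge flat, centred and released against the cast's back with a gap under 1 mm, and handed the job in at about 24 s; no verdict was returned.

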